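Hang the clothes brush inside the low peg cabinet

TASK

Hang the clothes brush by its steel ring on the red-capped peg inside the low cabinet and let go, so that it hangs freely, ring end up, and settles. Tilt the brush to get it in under the roof board without knocking hard against the roof, and leave the vase, the torch and the bottle opener where they are.

Things in the scene. Friction and masses are not known exactly. Their poses are not given: they have to be found in the camera images.
- brush: Wooden clothes brush, 193 mm long, 130 g, lying bristles down. Origin on its underside where head and handle meet; x towards the ring, z up out of its back. Rigid black bristle block x -86 to -4, 40 mm wide, z 0 to 18; wooden head x -90 to 0, 48 mm wide, z 18 to 34; handle x 0 to 50, 22 mm wide, z 18 to 34, then a rigid steel ring. Centre of mass near x = -30, z = 22.
- brush_ring (a point): Centre of the brush's fixed steel ring, x = 75 mm, z = 26 mm in the brush's frame; axes as the brush. The ring lies flat in the brush's plane (its axis is the brush's z): inner diameter 44 mm, outer 56 mm, wire 6 mm.
- brush_grip (a point): Point inside the wooden head near the centre of mass, x = -25 mm, z = 26 mm in the brush's frame, 100 mm from the ring's centre; the head is 48 mm wide (along y) here. A good place to grip across.
- cabinet: Fixed low white cabinet, open at the front (-x, towards the robot). Origin on the shelf, mid-width, at the front face of its back panel; x into the panel, y left, z up. Back panel: grey perforated plastic peg board (open grid, 5 mm). Side walls 12 mm thick, inner faces at y = +-175 mm, from the panel forward to x = -113 mm, 290 mm high. No floor but the shelf.
- roof: The cabinet's fixed roof board, white, 16 mm thick. Origin at the middle of its underside at the panel face, 290 mm above the shelf; it reaches forward to x = -115 mm (front edge) and 187 mm to each side. Axes as the cabinet.
- peg_red: Fixed steel peg with red cap and red washer: one of three in a row at y = -55, 0, +55 mm on the panel, order changing; the other two are plain steel, else alike. Origin at its root on the panel face, 215 mm above the shelf; axes as the cabinet. 8 mm thick, 68 mm long, it sticks out to -x, rising 15 degrees towards its tip; washer 32 mm across, 4 mm thick.
- peg_red_tip (a point): Centre of the ball cap, 12 mm across, at the free end of the red peg: x = -66 mm, z = +18 mm from its root.
- peg_b: Plain steel peg, same shape as the red one; not to be used.
- peg_c: Plain steel peg, same shape as the red one; not to be used.
- vase: Bystander: green glass vase, 130 mm tall, 68 mm across, upright; origin under its centre.
- torch: Bystander: yellow torch lying on a flat base, 152 mm long along x, 48 mm high; origin under its middle.
- opener: Bystander: flat steel bottle opener, 136 mm long along x (from -65 to +71), 6 mm thick, 40 mm wide; origin on its underside.
Mind the look-alikes: they are no part of the job. What is shaped like the brush but turquoise is not meant.

How it is judged:
By the outcome, as a careful person would: the job done as asked, in the order asked, and still so for the second after the job is handed in, with the robot touching nothing.
It also fails if it takes over 54 s, if anything falls off the work surface, if the arm or the gripper's body presses on something with over 40 N, if the wrist force passes 120 N, or if a joint passes its speed limit or range.

ROBOT

A 7-joint arm with a two-finger parallel gripper is mounted at the origin on the work surface. World frame = base frame: x ahead of the robot, y to its left, z up, the work surface at z = 0. Lengths are in m, angles in degrees, forces in N, time in s.
With the tool pointing down it reaches from about 0.425 to 0.95 m from the base axis. Payload 16.7 kg.
Tool frame: the origin (TCP) lies on the front face of the gripper's body, between the roots of the fingers; the fingertips stand 97 mm ahead of it and the grasp point (between the pads) lies 78 mm ahead of it (bot.finger_overhang is the distance from the TCP to the fingertips, in m); z points along the fingers, y is the line along which they close (so a half turn about z gives the same grasp; the last joint's range is limited). The gripper opens to 94 mm and grips with 3 to 60 N. Pads are 16 mm wide; open, the fingers measure 119 mm over their backs; the gripper's body (75 mm by 177 mm) begins 78 mm behind the grasp point.
Start: joints at [-82.706, 24.414, 4.234, 92.017, -1.954, 63.644, -3.845], TCP at [0.184, 0.649, 0.303] pointing down, gripper open.
Joint ranges: [-163.25, 163.25], [-28.42, 122.38], [-70.27, 78.77], [12.13, 141.07], [-58.53, 238.53], [9.26, 117.41], [-156.51, 156.51]. Speed limits (degrees/s): [108.29, 108.29, 136.94, 136.94, 172.46, 172.46, 172.46].

INTERFACE

Orientations are given as [roll, pitch, yaw] about the fixed x, y, z axes, in that order (R = Rz(yaw) Ry(pitch) Rx(roll)).
In Python, from station import bot gives the robot as it stands.
- The arm moves only by the tool apply_moves, never from a script. Its argument "commands" is a list of rows, each an object of numbers: "dx", "dy", "dz": the shift along the tool's x, y, z in mm; "wx", "wy", "wz": the turn, a rotation vector about the tool's x, y, z in units of 5 degrees (1.0 is 5 degrees). A call has 1 to 12 rows; each row is the pose to reach, as a shift and turn from the pose commanded when the call began, along the tool's axes at that moment; what a row does not reach only later rows make up. A row lasts 1/10 s, in which the tool goes at most 50 mm and 8.59 degrees, less where a joint would pass 70% of its speed; a pose out of reach is approached as far as the arm can. A call with a gripper value outside its range is refused whole. "hand" is the opening, from 0 (shut) to 1 (fully open), set as the call begins (left out, the last holds). The fingers move at their own pace and stop on an object; the grip force is fixed at half the most. Time passes only in rows, so rows that repeat a pose let the fingers close. It gives the time, the measured TCP pose, the force, the opening and the grip force at its end, in the units of the state.
- bot.read_state(): the state, without advancing time (a new reading comes with each control period).
- bot.get_image(name): name is "scene" or "top" or "wrist"; returns (picture, depth): 480x640x3 uint8, red, green, blue; 480x640 float32, m along the optical axis (not along the pixel's ray), 0 where there is no reading.
- bot.camera_model(name): a dict with "mtx" (3x3 intrinsics, pixels), "extrinsics" (4x4, takes a point from camera to world coordinates); the wrist camera has in their place "hand_eye" (4x4, takes a point from camera to tool coordinates, whose origin is the TCP and whose axes are the flange's). Camera axes: x right, y up, looking along -z (the intrinsics and any distortion apply to the point x, -y, -z); pixel columns grow to the right and rows downward; lengths in m; the calibration is good to about 2 mm. The wrist camera is an equidistant fisheye: a pixel r from the principal point sees the ray r / f radians off the axis. A picture is of the moment at which its call begins: read the wrist's pose just before it. camera_model takes no time and is no camera call.
- bot.hand_in(): hands the job in; it is judged then, once.
The state is a dict: "time_s": time; "qpos": joint angles; "joint_velocities": joint speeds; "joint_efforts": joint torques, N m; "tcp_pos": TCP position; "ee_rot": TCP orientation; "contact_force": force on the tool from outside, world axes, zero at the start; "ft_torque": the same for the moment, N m; "grip_width": opening from 0.0 (shut) to 1.0 (fully open); "grasp_force": force on a finger pad.
Only numpy, scipy, OpenCV 4.12 (cv2) and the standard library are available. Lean on these libraries where they do the work, as an engineer would, in place of code of your own. Each camera call takes 0.05 s, during which the arm holds its last target. There are 200 camera calls.

## Working session

There is one attempt and no reset: what is moved stays moved. The work goes in short steps, Python scripts to look and compute and a tool call to move; the robot and the scene stay as the last step left them, time stands still between calls to the robot, and variables do not carry over. Pictures are saved under pics/ and viewed, at most 10 in all, crops included, and the job is handed in when it is done.

Besides the shell and the picture viewer there is one more tool, called after "Emit:" as name(argument=value, ...), one argument or row to a line, values as JSON. apply_moves: Moves the arm, as the interface text tells. Its arguments: {"type":"object","properties":{"commands":{"type":"array","items":{"type":"object","properties":{"dx":{"type":"number"},"dy":{"type":"number"},"dz":{"type":"number"},"wx":{"type":"number"},"wy":{"type":"number"},"wz":{"type":"number"}}}},"hand":{"type":"number"}},"required":["commands"]}

```bash
ls; mkdir -p pics
cat > h.py <<'E'
import numpy as np, cv2
from scipy.spatial.transform import Rotation as R
from station import bot
def snap(n,f):
    im,d=bot.get_image(n); cv2.imwrite(f'pics/{f}.png',im[:,:,::-1]); np.save(f'pics/{f}.npy',d); return im,d
def px(n,u,v,d):
    m=bot.camera_model(n); K=np.array(m['mtx']); E=np.array(m['extrinsics'])
    x=(u-K[0,2])/K[0,0]*d; y=(v-K[1,2])/K[1,1]*d
    return (E@[x,-y,-d,1])[:3]
def cloud(n,d):
    v,u=np.mgrid[:480,:640]; m=bot.camera_model(n); K=np.array(m['mtx']); E=np.array(m['extrinsics'])
    P=np.stack([(u-K[0,2])/K[0,0]*d,-(v-K[1,2])/K[1,1]*d,-d],-1)
    return P@E[:3,:3].T+E[:3,3]
E
python3 - <<'E'
from h import *
print(bot.read_state())
snap('scene','s0');snap('top','t0')
for n in('scene','top','wrist'):print(n,bot.camera_model(n))
E
```

```text
pics
{'time_s': 0.0, 'qpos': array([-82.70788334,  24.45002875,   4.23109652,  92.05121923,
        -1.9537939 ,  63.64439747,  -3.84506129]), 'joint_velocities': array([ 0.02835204, -0.13289781,  0.06413683,  0.06316685, -0.06401906,
        0.02899448, -0.0810063 ]), 'joint_efforts': array([-1.93504507e-03, -9.35814357e+01,  3.66591275e+00, -4.54200625e+01,
       -4.89103014e-02,  2.02658511e-02,  1.66372197e-04]), 'tcp_pos': array([0.18437772, 0.64900534, 0.30197889]), 'ee_rot': array([-1.79926699e+02,  5.32921694e-03,  1.64140079e+02]), 'contact_force': array([0.24769216, 0.23906686, 0.64142086]), 'ft_torque': array([0.03611667, 0.00949979, 0.02351267]), 'grasp_force': 0.0, 'grip_width': 0.9986839162022494}
scene {'mtx': array([[624.22812382,   0.        , 325.0135718 ],
       [  0.        , 624.22812382, 238.20323821],
       [  0.        ,   0.        ,   1.        ]]), 'extrinsics': array([[-0.2508412 , -0.6633266 ,  0.70503653,  1.39534593],
       [ 0.96790307, -0.16015034,  0.19368924,  0.27877331],
       [-0.01556738,  0.73099226,  0.68220816,  1.04971309],
       [ 0. 
[... 300 characters left out ...]
[-0.99989341, -0.01054388, -0.01009911,  0.03124191],
       [-0.01145978,  0.13818428,  0.99034023,  1.59602855],
       [ 0.        ,  0.        ,  0.        ,  1.        ]])}
wrist {'mtx': array([[371.64829954,   0.        , 321.36663606],
       [  0.        , 371.64829954, 233.94483468],
       [  0.        ,   0.        ,   1.        ]]), 'hand_eye': array([[-1.72339743e-04,  9.65091685e-01,  2.61912218e-01,
         7.58859563e-02],
       [ 9.99999623e-01, -5.66668186e-05,  8.66810851e-04,
        -1.80792906e-04],
       [ 8.51393677e-04,  2.61912269e-01, -9.65091311e-01,
        -8.22500805e-02],
       [ 0.00000000e+00,  0.00000000e+00,  0.00000000e+00,
         1.00000000e+00]])}
```

View pics/s0.png

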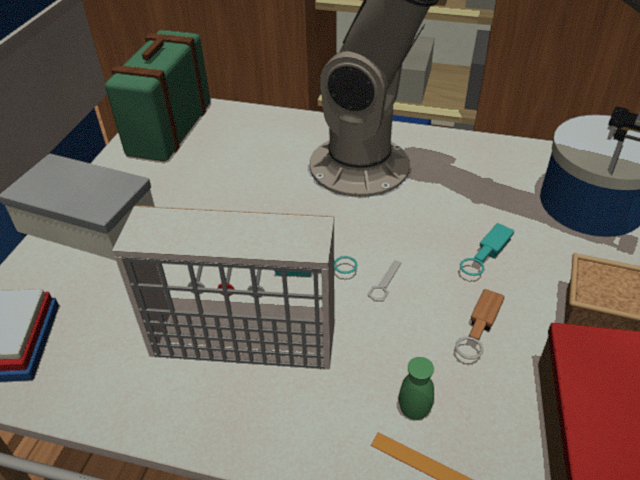

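View pics/t0.png

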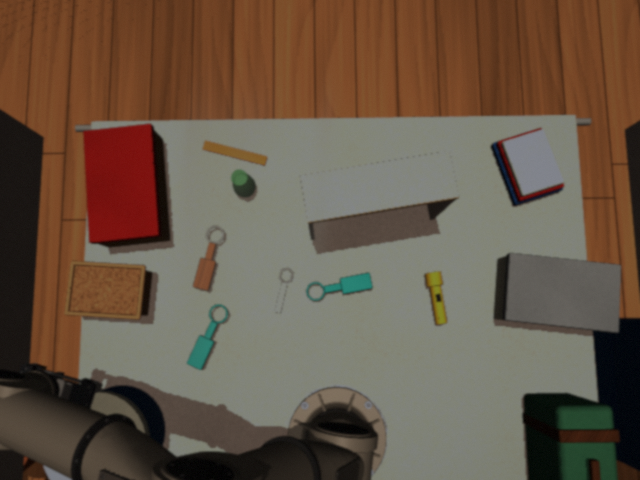

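Candidates in the top view are the wooden brush, head (205,275) and ring (216,236), and two turquoise look-alikes at (207,340) and (345,285). I choose the wooden one. The cabinet is at top (380,190). In the scene view the pegs are near (196,285), (227,288) and (257,288), and the middle one looks red. Next are the close crops.

Run:
```python
from h import *
s=cv2.imread('pics/s0.png');t=cv2.imread('pics/t0.png')
a=cv2.resize(s[200:370,110:340],None,fx=3.4,fy=3.4,interpolation=2)
cv2.imwrite('pics/c1.png',a)
b=cv2.resize(t[215:305,180:250],None,fx=6,fy=6,interpolation=2)
c=cv2.resize(s[280:370,445:515],None,fx=5,fy=5,interpolation=2)
b=b[:540];c=cv2.resize(c,(420,540));cv2.imwrite('pics/c2.png',np.hstack([b,c])[:, :800])
d=np.load('pics/t0.npy');P=cloud('top',d)
hsv=cv2.cvtColor(t,cv2.COLOR_BGR2HSV)
# brush wood pts
for nm,n,dd,im,(u0,u1,v0,v1) in (('top','top',d,t,(185,235,220,300)),('scene','scene',np.load('pics/s0.npy'),s,(450,515,280,370))):
    Q=cloud(n,dd); m=np.zeros(dd.shape,bool); m[v0:v1,u0:u1]=1; m&=(Q[...,2]>0.012)&(dd>0)
    q=Q[m]; print(nm,len(q),np.median(q,0),np.percentile(q[:,2],[5,50,95]))
    np.save(f'pics/br_{nm}.npy',q)
    h=cv2.cvtColor(im,cv2.COLOR_BGR2HSV); w=m&(h[...,1]>90)&(Q[...,2]>.025); rect=cv2.minAreaRect((Q[w][:,:2]*1000).astype(np.float32)); print(rect,cv2.boxPoints(rect))
# roof plane pts
m=(P[...,2]>0.27)&(P[...,2]<0.33)&(P[...,0]>.4); m[:, :295]=0;m[:,465:]=0;m[270:]=0
q=P[m];print('roof',len(q),np.median(q[:,2]));r=cv2.minAreaRect((q[:,:2]*1000).astype(np.float32));print(r,cv2.boxPoints(r))
```

```text
top 757 [0.48923433 0.37313764 0.03267257] [0.02437862 0.03267257 0.03896055]
((492.8993225097656, 374.319091796875), (45.6397705078125, 136.96237182617188), 75.23229217529297) [[420.86346 369.70892]
 [553.3016  334.79712]
 [564.9352  378.92926]
 [432.49707 413.84106]]
scene 1220 [0.49825252 0.37176782 0.03286068] [0.0250835  0.03286068 0.03692646]
((490.3210754394531, 373.9207763671875), (46.88689422607422, 140.8608856201172), 76.47747802734375) [[416.3614  367.5958 ]
 [553.3173  334.65866]
 [564.28076 380.24576]
 [427.32483 413.1829 ]]
roof 7426 0.30586299870545075
((657.11279296875, -105.11351013183594), (122.54296112060547, 373.96099853515625), 9.158417701721191) [[ 566.8617    69.73111]
 [ 626.38306 -299.46265]
 [ 747.3639  -279.95813]
 [ 687.8425    89.23563]]
```

View pics/c1.png

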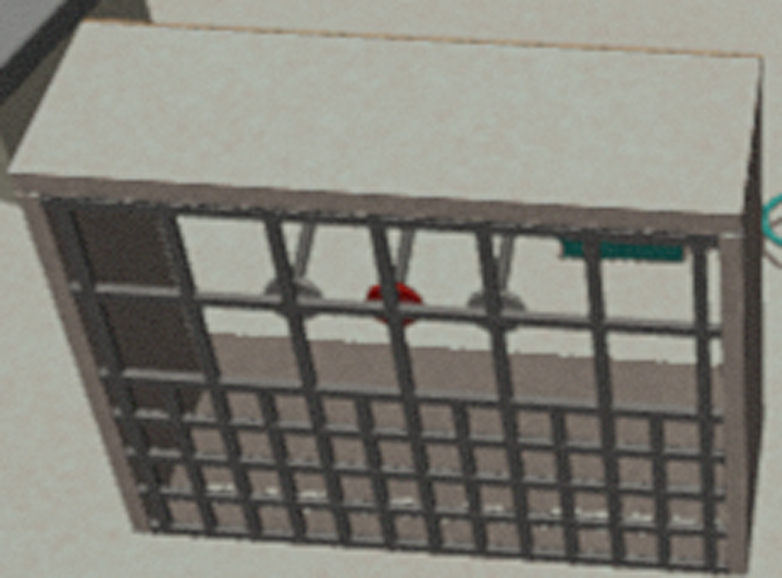

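View pics/c2.png

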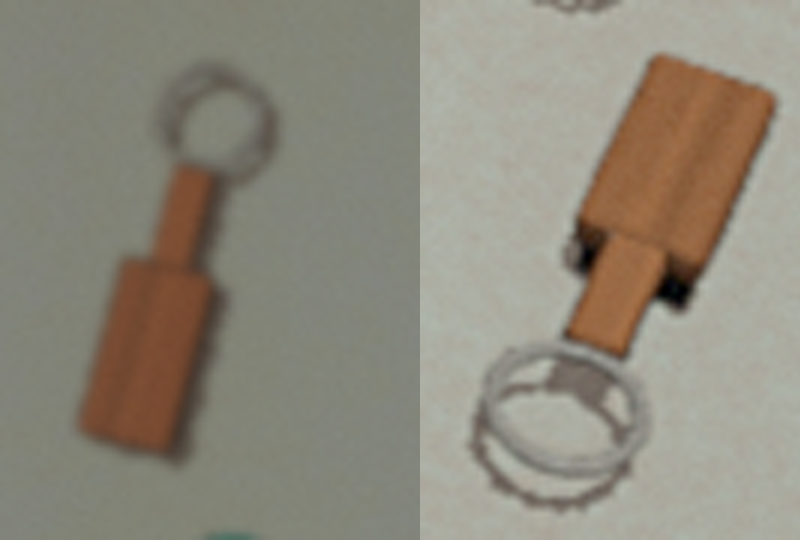

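The crops confirm the wooden brush (ring at top px (217,236)), and that red is the middle peg (scene (226,289)). Next I check the ring and washer positions and the heights along the path.

Run:
```python
from h import *
def onz(n,u,v,z):
    a=px(n,u,v,1.);b=px(n,u,v,2.);return a+(b-a)*(z-a[2])/(b[2]-a[2])
print('ring top',onz('top',216.5,236,.026),'scene',onz('scene',445+145/6,280+408/6,.026))
print('washer',onz('scene',226.2,288.8,.215))
s=np.load('pics/s0.npy');im=cv2.imread('pics/s0.png').astype(int)
Q=cloud('scene',s); m=(im[...,2]>im[...,1]+60)&(im[...,2]>im[...,0]+60); m[:, :210]=0;m[:,245:]=0;m[:270]=0;m[305:]=0
print(m.sum(),np.median(Q[m],0),np.argwhere(m).mean(0))
P=cloud('top',np.load('pics/t0.npy'))
for (a,b,c,d) in((60,160,115,245),(60,160,255,325)):print(np.percentile(P[c:d,a:b,2],95),P[c:d,a:b,:2].reshape(-1,2).min(0),P[c:d,a:b,:2].reshape(-1,2).max(0))
# roof from scene & side-wall front check
m=(Q[...,2]>.295)&(Q[...,2]<.32);m[:,:100]=0;m[:,345:]=0;m[:190]=0
q=Q[m];r=cv2.minAreaRect((q[:,:2]*1000).astype(np.float32));print(r,cv2.boxPoints(r))
```

```text
ring top [0.58108906 0.34670023 0.026     ] scene [0.58292925 0.35167948 0.026     ]
washer [ 0.70456967 -0.09840309  0.215     ]
24 [ 0.70726506 -0.09179075  0.2279326 ] [285.58333333 226.5       ]
0.13492044248832202 [0.33577441 0.03124191] [1.273786  1.2329321]
0.10688663893988001 [0.32339876 0.03124191] [0.62573788 1.19924558]
((654.7376098632812, -106.71540832519531), (126.95733642578125, 375.56097412109375), 9.08935260772705) [[ 562.3915    68.67914]
 [ 621.7206  -302.166  ]
 [ 747.08374 -282.10995]
 [ 687.75464   88.73517]]
```

Emit:
apply_moves(
  commands=[
    {"dx": -40,"dy": -20},
    {"dx": -80,"dy": -40},
    {"dx": -120,"dy": -60},
    {"dx": -160,"dy": -80},
    {"dx": -200,"dy": -100},
    {"dx": -240,"dy": -120},
    {"dx": -280,"dy": -140},
    {"dx": -320,"dy": -160},
    {"dx": -366,"dy": -181},
    {"dx": -366,"dy": -181},
    {"dx": -366,"dy": -181},
    {"dx": -366,"dy": -181},
  ],
)

```text
schema error: expected keys dx, dy, dz, wx, wy, wz
```

Emit:
apply_moves(
  commands=[
    {"dx": -40,"dy": -20,"dz": 0,"wx": 0,"wy": 0,"wz": 0},
    {"dx": -80,"dy": -40,"dz": 0,"wx": 0,"wy": 0,"wz": 0},
    {"dx": -120,"dy": -60,"dz": 0,"wx": 0,"wy": 0,"wz": 0},
    {"dx": -160,"dy": -80,"dz": 0,"wx": 0,"wy": 0,"wz": 0},
    {"dx": -200,"dy": -100,"dz": 0,"wx": 0,"wy": 0,"wz": 0},
    {"dx": -240,"dy": -120,"dz": 0,"wx": 0,"wy": 0,"wz": -0.3},
    {"dx": -280,"dy": -140,"dz": 0,"wx": 0,"wy": 0,"wz": -0.3},
    {"dx": -320,"dy": -160,"dz": 0,"wx": 0,"wy": 0,"wz": -0.3},
    {"dx": -366,"dy": -181,"dz": 0,"wx": 0,"wy": 0,"wz": -0.3},
    {"dx": -366,"dy": -181,"dz": 0,"wx": 0,"wy": 0,"wz": -0.3},
    {"dx": -366,"dy": -181,"dz": 0,"wx": 0,"wy": 0,"wz": -0.3},
  ],
  hand=1,
)

```text
time_s: 1.2
tcp_pos: [0.4878, 0.374, 0.3023]
ee_rot: [-180.0, -0.0, 165.5]
contact_force: [-1.1, 0.7, 0.3]
grip_width: 1.002
grasp_force: 0.0
```

Run:
```python
from h import *
s=bot.read_state();print(s['time_s'],s['qpos'],s['tcp_pos'],s['ee_rot'])
```

```text
1.2 [-53.12514604  18.99913679  12.1765065  100.59571979  -4.49611945
  60.91320333  36.08381878] [0.48779116 0.37404612 0.30234988] [-1.79965618e+02 -1.18917032e-02  1.65485965e+02]
```

```bash
cat > kin.py <<'E'
import numpy as np, itertools
from scipy.spatial.transform import Rotation as R
from scipy.optimize import least_squares
D=[([-82.70788334,24.45002875,4.23109652,92.05121923,-1.9537939,63.64439747,-3.84506129],[0.18437772,0.64900534,0.30197889],[-179.926699,0.00533,164.140079]),
([-53.12514604,18.99913679,12.1765065,100.59571979,-4.49611945,60.91320333,36.08381878],[0.48779116,0.37404612,0.30234988],[-179.965618,-0.0118917,165.485965])]
def fk(q,p,s):
    d1,L1,a1,L2,a2,L3,a3,yb,yt=p; q=np.array(q)*s
    T=R.from_euler('z',yb,degrees=True)*R.from_euler('z',q[0],degrees=True); P=np.array([0,0,d1])
    T=T*R.from_euler('y',q[1],degrees=True); P=P+T.apply([0,0,L1])
    T=T*R.from_euler('z',q[2],degrees=True); P=P+T.apply([a1,0,0])
    T=T*R.from_euler('y',q[3],degrees=True); P=P+T.apply([-a2,0,L2])
    T=T*R.from_euler('z',q[4],degrees=True)
    T=T*R.from_euler('y',q[5],degrees=True); P=P+T.apply([a3,0,L3])
    T=T*R.from_euler('z',q[6]+yt,degrees=True)
    return P,T
def res(p,s):
    r=[]
    for q,x,e in D:
        P,T=fk(q,p,s); Tm=R.from_euler('xyz',e,degrees=True)
        r+=list((P-x)*1000)+list((Tm.inv()*T).as_rotvec(degrees=True)*5)
    r+=list(np.array(p[[2,4,6]])*100)+[(p[0]-.35)*10,(p[1]-.4)*10,(p[3]-.4)*10,(p[5]-.25)*10]
    return np.array(r)
def fit():
    best=[]
    for s in itertools.product([1,-1],repeat=4):
        S=np.array([s[0],1,s[1],1,s[2],1,s[3]])
        for yb in(0,180):
          for yt in(0,90,180,-90):
            f=least_squares(res,[.35,.4,0,.4,0,.25,0,yb,yt],args=(S,)); best.append((f.cost,S,f.x))
    best.sort(key=lambda b:b[0]);return best
if __name__=='__main__':
    for c,S,x in fit()[:4]:print(c,S,x.round(4),res(x,S)[:12].round(2))
E
python3 kin.py
```

```text
5.470945463838757 [-1  1 -1  1 -1  1 -1] [ 3.35900e-01  5.14000e-01  1.09000e-02  5.03900e-01 -8.70000e-03
  2.64300e-01 -5.10000e-03 -5.42440e+00  8.45756e+01] [ 1.21 -0.73  0.99  0.    0.03 -0.   -0.61  1.41 -0.99 -0.01  0.02  0.  ]
5.470945463839018 [-1  1 -1  1 -1  1 -1] [ 3.35900e-01  5.14000e-01  1.09000e-02  5.03900e-01 -8.70000e-03
  2.64300e-01 -5.10000e-03 -5.42440e+00  8.45756e+01] [ 1.21 -0.73  0.99  0.    0.03 -0.   -0.61  1.41 -0.99 -0.01  0.02  0.  ]
5.470945463839115 [-1  1 -1  1 -1  1 -1] [ 3.359000e-01  5.140000e-01  1.090000e-02  5.039000e-01 -8.700000e-03
  2.643000e-01 -5.100000e-03 -5.424400e+00 -2.754244e+02] [ 1.21 -0.73  0.99  0.    0.03 -0.   -0.61  1.41 -0.99 -0.01  0.02  0.  ]
5.470945463840711 [-1  1 -1  1 -1  1 -1] [ 3.35900e-01  5.14000e-01  1.09000e-02  5.03900e-01 -8.70000e-03
  2.64300e-01 -5.10000e-03 -5.42440e+00  8.45756e+01] [ 1.21 -0.73  0.99  0.    0.03 -0.   -0.61  1.41 -0.99 -0.01  0.02  0.  ]
```

```bash
cat > ik.py <<'E'
from kin import *
lo=np.array([-163.25,-28.42,-70.27,12.13,-58.53,9.26,-156.51])+2;hi=np.array([163.25,122.38,78.77,141.07,238.53,117.41,156.51])-2
c,S,X=fit()[0]
Cab=np.array([.708,-.097,0]);Rc=R.from_euler('z',9.1,degrees=True)
def ik(P,T,q0,w=0.002):
    f=lambda q:np.r_[(fk(q,X,S)[0]-P)*1000,(T.inv()*fk(q,X,S)[1]).as_rotvec(degrees=True)*5,(q-q0)*w]
    r=least_squares(f,np.clip(q0,lo+.01,hi-.01),bounds=(lo,hi)); return r.x,np.abs(r.fun[:6]).max()
def pose(ring,L,tilt,flip=1):
    """ring centre in cabinet mm; lean L (top to panel); tool points L+tilt below horizontal. flip=1: tool x = down"""
    d=np.radians(L+tilt); l=np.radians(L)
    g=np.array(ring)/1000-.1*np.array([np.sin(l),0,np.cos(l)])
    z=np.array([np.cos(d),0,-np.sin(d)]); x=flip*np.array([-np.sin(d),0,-np.cos(d)]); 
    M=np.stack([x,np.cross(z,x),z],1)
    return Cab+Rc.apply(g-.078*z), Rc*R.from_matrix(M)
E
python3 - <<'E'
from ik import *
rng=np.random.default_rng(0)
for flip in(1,-1):
  for L,t in((0,0),(15,0),(15,15),(15,30),(30,30),(45,30),(60,30)):
    P,T=pose([-50,0,225],L,t,flip)
    sols=[]
    for k in range(25):
        q,e=ik(P,T,rng.uniform(lo,hi),0.001)
        if e<3: sols.append(q)
    print(flip,L,t,P.round(3),len(sols))
    for q in sorted(sols,key=lambda q:np.abs(q[4]))[:3]: print('   ',q.round(0))
E
```

```text
1 0 0 [ 0.582 -0.117  0.125] 17
    [ -39.   86.   54.  133.  169.  110. -155.]
    [ -39.   86.   54.  133.  169.  110. -155.]
    [ -36.   82.   52.  133.  173.  111. -149.]
1 15 0 [ 0.559 -0.121  0.149] 14
    [ 89.  86. -68. 138. 192.  34. -14.]
    [ 89.  86. -68. 138. 192.  34. -14.]
    [ 89.  86. -68. 138. 192.  34. -14.]
1 15 15 [ 0.566 -0.12   0.167] 15
    [ 80.  58. -68. 136. 175.  28. -29.]
    [ 80.  58. -68. 136. 175.  28. -29.]
    [ 80.  58. -68. 136. 175.  28. -29.]
1 15 30 [ 0.579 -0.118  0.184] 12
    [ 74.  42. -68. 131. 130.  15.  -2.]
    [ 74.  42. -68. 131. 130.  15.  -2.]
    [ 74.  42. -68. 131. 130.  15.  -2.]
1 30 30 [ 0.571 -0.119  0.206] 13
    [ 51.  20. -44. 126.   3.  12. 108.]
    [ 59.  24. -53. 126.  24.  13.  90.]
    [ 17.  15.  -6. 125. -43.  16. 150.]
1 45 30 [ 0.569 -0.119  0.23 ] 17
    [ 34.  17. -28. 117.   4.  34. 104.]
    [ 34.  17. -28. 117.   4.  34. 104.]
    [ 12.  15.  -3. 117.  -9.  34. 115.]
1 60 30 [ 0.573 -0.119  0.253] 15
    [  2.  19.   5. 107.  -2.  54. 107.]
    [ -7.  19.  16. 107.  -6.  54. 111.]
    [ 20.  20. -17. 107.
[... 418 characters left out ...]
9. -50. 137. 203.  32. 108.]
    [-47.  73.  77. 137. 215.  89.  19.]
-1 15 30 [ 0.579 -0.118  0.184] 7
    [ 69.  37. -62. 131. 150.  11. 155.]
    [ 52.  25. -42. 131. 215.  11.  81.]
    [ 52.  25. -42. 131. 215.  11.  81.]
-1 30 30 [ 0.571 -0.119  0.206] 18
    [ 53.  21. -46. 126.   7.  12. -75.]
    [ 38.  17. -29. 126. -22.  13. -49.]
    [ 37.  17. -28. 126. -23.  13. -48.]
-1 45 30 [ 0.569 -0.119  0.23 ] 12
    [ 23.  16. -16. 117.  -3.  34. -70.]
    [ 34.  17. -28. 117.   4.  34. -76.]
    [ 17.  15.  -9. 117.  -6.  34. -67.]
-1 60 30 [ 0.573 -0.119  0.253] 12
    [  2.  19.   5. 107.  -2.  54. -73.]
    [ 14.  19.  -9. 107.   4.  54. -78.]
    [ 18.  19. -14. 107.   5.  54. -79.]
```

Emit:
apply_moves(
  commands=[
    {"dx": -15,"dy": 0,"dz": 40,"wx": 0,"wy": 1.5,"wz": 0},
    {"dx": -30,"dy": 0,"dz": 80,"wx": 0,"wy": 3,"wz": 0},
    {"dx": -48,"dy": 0,"dz": 120,"wx": 0,"wy": 4.5,"wz": 0},
    {"dx": -67,"dy": 0,"dz": 156,"wx": 0,"wy": 6,"wz": 0},
    {"dx": -67,"dy": 0,"dz": 156,"wx": 0,"wy": 6,"wz": 0},
    {"dx": -67,"dy": 0,"dz": 156,"wx": 0,"wy": 6,"wz": 0},
  ],
  hand=1,
)

```text
time_s: 1.8
tcp_pos: [0.5511, 0.3587, 0.1438]
ee_rot: [-179.8, -30.2, 165.5]
contact_force: [0.2, 0.4, 0.6]
grip_width: 1.0
grasp_force: 0.0
```

Run:
```python
from h import *
s=bot.read_state();print(repr(s['qpos']),s['tcp_pos'],s['ee_rot'])
snap('wrist','w1')
```

```text
array([-34.37282756,  42.7039264 ,   6.03199649,  87.73404761,
       -25.14449867,  74.607846  ,  58.62838242]) [0.55110702 0.35869378 0.14377238] [-179.77983509  -30.17317697  165.52881507]
```

View pics/w1.png

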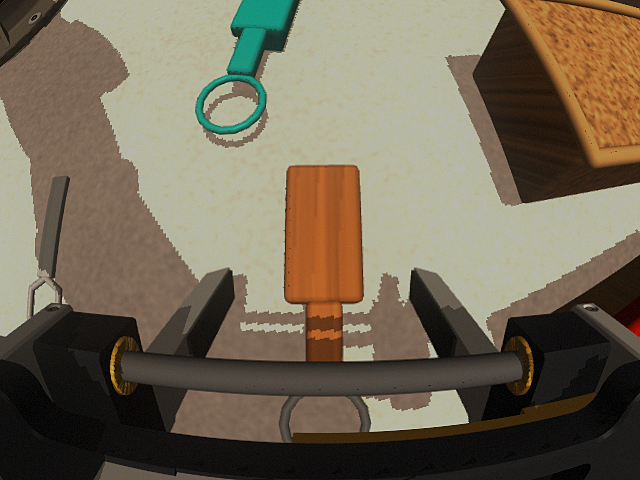

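The wrist view shows the wooden head centred between the fingers (column 323, rows 165–303), aligned with the tool and ring towards the hand. I close in and grip.

Emit:
apply_moves(
  commands=[
    {"dx": 0,"dy": 0,"dz": 20,"wx": 0,"wy": 0,"wz": 0},
    {"dx": 0,"dy": 0,"dz": 40,"wx": 0,"wy": 0,"wz": 0},
    {"dx": 0,"dy": 0,"dz": 56,"wx": 0,"wy": 0,"wz": 0},
    {"dx": 0,"dy": 0,"dz": 56,"wx": 0,"wy": 0,"wz": 0},
    {"dx": 0,"dy": 0,"dz": 56,"wx": 0,"wy": 0,"wz": 0},
  ],
  hand=1,
)

```text
time_s: 2.35
tcp_pos: [0.5249, 0.3664, 0.1001]
ee_rot: [179.9, -29.9, 165.8]
contact_force: [0.4, 0.5, 0.8]
grip_width: 0.995
grasp_force: 0.0
```

Emit:
apply_moves(
  commands=[
    {"dx": 0,"dy": 0,"dz": 0,"wx": 0,"wy": 0,"wz": 0},
    {"dx": 0,"dy": 0,"dz": 0,"wx": 0,"wy": 0,"wz": 0},
    {"dx": 0,"dy": 0,"dz": 0,"wx": 0,"wy": 0,"wz": 0},
    {"dx": 0,"dy": 0,"dz": 0,"wx": 0,"wy": 0,"wz": 0},
    {"dx": 0,"dy": 0,"dz": 0,"wx": 0,"wy": 0,"wz": 0},
    {"dx": 0,"dy": 0,"dz": 0,"wx": 0,"wy": 0,"wz": 0},
    {"dx": 0,"dy": 0,"dz": 0,"wx": 0,"wy": 0,"wz": 0},
    {"dx": 0,"dy": 0,"dz": 0,"wx": 0,"wy": 0,"wz": 0},
  ],
  hand=0.3,
)

```text
time_s: 3.15
tcp_pos: [0.5249, 0.3655, 0.0981]
ee_rot: [-180.0, -30.0, 165.6]
contact_force: [-0.1, -0.2, -0.2]
grip_width: 0.507
grasp_force: 30.0
```

Run:
```python
from h import *
s=bot.read_state();print(repr(s['qpos']),s['tcp_pos'],s['ee_rot'],s['contact_force'])
```

```text
array([-35.31026453,  44.20428679,   5.02891619,  91.70511701,
       -26.24902222,  68.77324132,  59.60128302]) [0.52487557 0.36545343 0.0981292 ] [-179.99705872  -29.99781068  165.63477454] [-0.10186727 -0.24594384 -0.18855733]
```

```bash
python3 - <<'E'
s=open('kin.py').read()
s=s.replace("165.485965])]","165.485965]),\n([-34.37282756,42.7039264,6.03199649,87.73404761,-25.14449867,74.607846,58.62838242],[0.55110702,0.35869378,0.14377238],[-179.77983509,-30.17317697,165.52881507]),\n([-35.31026453,44.20428679,5.02891619,91.70511701,-26.24902222,68.77324132,59.60128302],[0.52487557,0.36545343,0.0981292],[-179.99705872,-29.99781068,165.63477454])]")
open('kin.py','w').write(s)
E
cat > plan.py <<'E'
from ik import *
from scipy.spatial.transform import Slerp
def run(q,wps,n=12,show=1):
    P0,T0=fk(q,X,S)
    for name,P,T in wps:
        sl=Slerp([0,1],R.concatenate([T0,T])); worst=0
        for k in range(1,n+1):
            a=k/n; q2,e=ik(P0+(P-P0)*a,sl(a),q,.02); worst=max(worst,e); jump=np.abs(q2-q).max(); q=q2
        d=T0.inv().apply(P-P0)*1000; w=(T0.inv()*T).as_rotvec(degrees=True)/5
        print(name,P.round(3),'err',worst.round(1),'q',q.round(0),'| d',d.round(1),'w',w.round(2)); P0,T0=P,T
    return q
E
python3 - <<'E'
from plan import *
print(c,X.round(4),np.abs(res(X,S)[:24]).max().round(2))
q=np.array(D[-1][0]);P0,T0=fk(q,X,S)
for t in(30,):
  W=[('lift',P0+[0,0,.17],T0)]
  for nm,r,L in(('A',(-180,0,300),60),('B',(-150,0,240),35),('C',(-95,0,240),30),('D',(-50,0,230),30),('E',(-50,0,212),30),('F',(-50,0,212),24),('G',(-50,0,212),18)):
    W.append((nm,)+pose(r,L,t,1))
  run(q,W)
E
```

```text
195.6181315768848 [ 3.152000e-01  5.240000e-01  5.400000e-03  5.055000e-01 -2.400000e-03
  2.594000e-01 -2.700000e-03 -5.203100e+00 -2.748531e+02] 13.06
lift [0.524 0.365 0.268] err 0.0 q [-36.  33.   6.  88. -24.  83.  53.] | d [  84.7    7.2 -147.2] w [0. 0. 0.]
A [ 0.445 -0.139  0.328] err 0.0 q [-12.   2.  25. 117.  -1.  60. 113.] | d [  -9.4 -504.4  -99.4] w [ 1.74 -5.79 -4.65]
B [ 0.471 -0.135  0.229] err 0.0 q [ -5.   5.  23. 132. -37.  26. 148.] | d [-26.3  -0.   99.2] w [ 0. -5.  0.]
C [ 0.526 -0.126  0.221] err 0.0 q [ 17.  10.  -3. 130. -45.  19. 155.] | d [-47.7  -0.   30.9] w [ 0. -1.  0.]
D [ 0.571 -0.119  0.211] err 0.0 q [ 14.  14.  -3. 125. -44.  18. 151.] | d [-34.    0.   31.2] w [0. 0. 0.]
E [ 0.571 -0.119  0.193] err 0.0 q [ 17.  16.  -6. 126. -47.  16. 155.] | d [ 9.   0.  15.6] w [0. 0. 0.]
F [ 0.573 -0.119  0.184] err 15.6 q [ 37.  19. -27. 126. -44.  11. 155.] | d [ 2.5 -0.   9.2] w [-0.  -1.2  0. ]
G [ 0.577 -0.118  0.175] err 37.5 q [ 47.  22. -37. 125. -41.  11. 155.] | d [2.5 0.  9.2] w [ 0.  -1.2  0. ]
```

Emit:
apply_moves(
  commands=[
    {"dx": 15,"dy": 0,"dz": -26,"wx": 0,"wy": 0,"wz": 0},
    {"dx": 35,"dy": 0,"dz": -61,"wx": 0,"wy": 0,"wz": 0},
    {"dx": 60,"dy": 0,"dz": -104,"wx": 0,"wy": 0,"wz": 0},
    {"dx": 85,"dy": 0,"dz": -147,"wx": 0,"wy": 0,"wz": 0},
    {"dx": 85,"dy": 0,"dz": -147,"wx": 0,"wy": 0,"wz": 0},
    {"dx": 85,"dy": 0,"dz": -147,"wx": 0,"wy": 0,"wz": 0},
  ],
)

```text
time_s: 3.75
tcp_pos: [0.5249, 0.3656, 0.2689]
ee_rot: [179.9, -29.9, 165.7]
contact_force: [0.5, 1.2, -2.2]
grip_width: 0.508
grasp_force: 30.0
```

```bash
cat > go.py <<'E'
from plan import *
from station import bot
def cur():
    s=bot.read_state(); print(s['time_s'],s['qpos'].round(1),s['tcp_pos'].round(4),s['ee_rot'].round(1),s['contact_force'].round(1))
    return s
def deltas(wps):
    """wps from the present measured pose: all in its tool axes, mm and 5-degree units"""
    s=cur(); P0=s['tcp_pos'];T0=R.from_euler('xyz',s['ee_rot'],degrees=True)
    for n,P,T in wps: print(n,P.round(3),'d',(T0.inv().apply(P-P0)*1000).round(1),'w',((T0.inv()*T).as_rotvec(degrees=True)/5).round(2))
    run(s['qpos'],wps)
E
python3 - <<'E'
from go import *
W=[('A0',)+pose((-220,240,300),60,30),('A',)+pose((-200,0,300),60,30),('B',)+pose((-150,0,245),35,30)]
deltas(W)
E
```

```text
3.75 [-36.5  33.3   6.7  87.1 -24.4  83.   53.6] [0.5249 0.3656 0.2689] [179.9 -29.9 165.7] [ 0.5  1.2 -2.2]
A0 [0.367 0.091 0.328] d [ 103.1 -304.5   -9.4] w [ 1.24 -5.89 -4.58]
A [ 0.425 -0.142  0.328] d [   4.6 -516.7  -66.4] w [ 1.24 -5.89 -4.58]
B [ 0.471 -0.135  0.234] d [ -79.2 -498.4   -5.9] w [  0.23 -10.82  -4.87]
A0 [0.367 0.091 0.328] err 0.0 q [-33.  -8.  13. 127.   2.  61.  78.] | d [ 109.3 -307.9  -22.1] w [ 1.75 -5.76 -4.65]
A [ 0.425 -0.142  0.328] err 0.0 q [-19.   0.  32. 119.  -0.  60. 113.] | d [ -20. -240.    0.] w [0. 0. 0.]
B [ 0.471 -0.135  0.234] err 0.0 q [-13.   5.  31. 132. -37.  27. 148.] | d [-46.3  -0.   94.2] w [ 0. -5.  0.]
```

Emit:
apply_moves(
  commands=[
    {"dx": 10,"dy": -30,"dz": -1,"wx": 0.1,"wy": -0.6,"wz": -0.5},
    {"dx": 22,"dy": -70,"dz": -2,"wx": 0.3,"wy": -1.5,"wz": -1.1},
    {"dx": 35,"dy": -110,"dz": -4,"wx": 0.5,"wy": -2.4,"wz": -1.9},
    {"dx": 48,"dy": -150,"dz": -5,"wx": 0.7,"wy": -3.3,"wz": -2.6},
    {"dx": 60,"dy": -190,"dz": -6,"wx": 0.9,"wy": -4.2,"wz": -3.3},
    {"dx": 70,"dy": -230,"dz": -7,"wx": 1.1,"wy": -5.0,"wz": -3.9},
    {"dx": 80,"dy": -270,"dz": -8,"wx": 1.2,"wy": -5.6,"wz": -4.4},
    {"dx": 80,"dy": -304,"dz": -9,"wx": 1.2,"wy": -5.9,"wz": -4.6},
    {"dx": 80,"dy": -304,"dz": -9,"wx": 1.2,"wy": -5.9,"wz": -4.6},
    {"dx": 80,"dy": -304,"dz": -9,"wx": 1.2,"wy": -5.9,"wz": -4.6},
  ],
)

```text
time_s: 4.75
tcp_pos: [0.386, 0.0866, 0.3151]
ee_rot: [179.8, -0.1, -170.9]
contact_force: [1.1, 0.8, -1.8]
grip_width: 0.507
grasp_force: 30.0
```

Run:
```python
from go import *
W=[('A',)+pose((-200,0,300),60,30),('B',)+pose((-150,0,245),35,30)]
deltas(W)
```

```text
4.75 [-33.2  -4.1  10.9 124.9   0.7  59.2  76.4] [0.386  0.0866 0.3151] [ 1.798e+02 -1.000e-01 -1.709e+02] [ 1.1  0.8 -1.8]
A [ 0.425 -0.142  0.328] d [  -2.4 -232.2  -13.6] w [ 0.03 -0.02 -0.  ]
B [ 0.471 -0.135  0.234] d [ -48.8 -232.4   80.5] w [ 0.03 -5.02 -0.01]
A [ 0.425 -0.142  0.328] err 0.0 q [-17.   0.  30. 119.  -0.  60. 113.] | d [   1.4 -261.9  -11.5] w [ 0.03 -0.02 -0.07]
B [ 0.471 -0.135  0.234] err 0.0 q [-11.   5.  30. 132. -37.  26. 148.] | d [-46.3  -0.   94.2] w [ 0. -5.  0.]
```

Emit:
apply_moves(
  commands=[
    {"dx": 0,"dy": -30,"dz": -2,"wx": 0,"wy": 0,"wz": 0},
    {"dx": 0,"dy": -75,"dz": -5,"wx": 0,"wy": 0,"wz": 0},
    {"dx": 0,"dy": -120,"dz": -8,"wx": 0,"wy": 0,"wz": 0},
    {"dx": 0,"dy": -165,"dz": -11,"wx": 0,"wy": 0,"wz": 0},
    {"dx": -2,"dy": -205,"dz": -14,"wx": 0,"wy": 0,"wz": 0},
    {"dx": -2,"dy": -232,"dz": -14,"wx": 0,"wy": 0,"wz": 0},
    {"dx": -2,"dy": -232,"dz": -14,"wx": 0,"wy": 0,"wz": 0},
    {"dx": -2,"dy": -232,"dz": -14,"wx": 0,"wy": 0,"wz": 0},
  ],
)

```text
time_s: 5.55
tcp_pos: [0.4258, -0.1412, 0.3282]
ee_rot: [179.9, -0.2, -170.9]
contact_force: [-0.2, 0.2, -2.3]
grip_width: 0.509
grasp_force: 30.0
```

Run:
```python
from go import *
from h import snap
W=[('B1',)+pose((-170,0,270),48,30),('B',)+pose((-150,0,245),38,30),('C',)+pose((-110,0,238),32,30)]
deltas(W)
a,_=snap('top','t2');b,_=snap('wrist','w2');c_,_=snap('scene','s2')
import cv2
cv2.imwrite('pics/m2.png',np.hstack([cv2.resize(a[150:400,260:460],(400,500)),cv2.resize(b,(400,300))[:,:] .repeat(1,0) if 0 else cv2.copyMakeBorder(cv2.resize(b,(400,300)),0,200,0,0,cv2.BORDER_CONSTANT)])[:,:,::-1])
```

```text
5.55 [-18.9   0.2  29.6 119.2  -0.2  60.8 109.9] [ 0.4258 -0.1412  0.3282] [ 179.9   -0.2 -170.9] [-0.2  0.2 -2.3]
B1 [ 0.451 -0.138  0.279] d [-25.3  -1.1  48.7] w [ 0.03 -2.44  0.  ]
B [ 0.47  -0.135  0.239] d [-45.2  -1.3  89.5] w [ 0.03 -4.44  0.  ]
C [ 0.511 -0.129  0.222] d [-86.4  -1.3 105.8] w [ 0.03 -5.64 -0.  ]
B1 [ 0.451 -0.138  0.279] err 0.0 q [-16.   2.  32. 126. -10.  43. 122.] | d [-17.1 -19.2  50.1] w [ 0.03 -2.43 -0.07]
B [ 0.47  -0.135  0.239] err 0.0 q [-13.   5.  30. 131. -29.  29. 140.] | d [-10.8   0.   44.1] w [ 0. -2. -0.]
C [ 0.511 -0.129  0.222] err 0.0 q [  1.   9.  16. 130. -45.  23. 155.] | d [-32.   -0.   30.7] w [ 0.  -1.2  0. ]
```

View pics/m2.png

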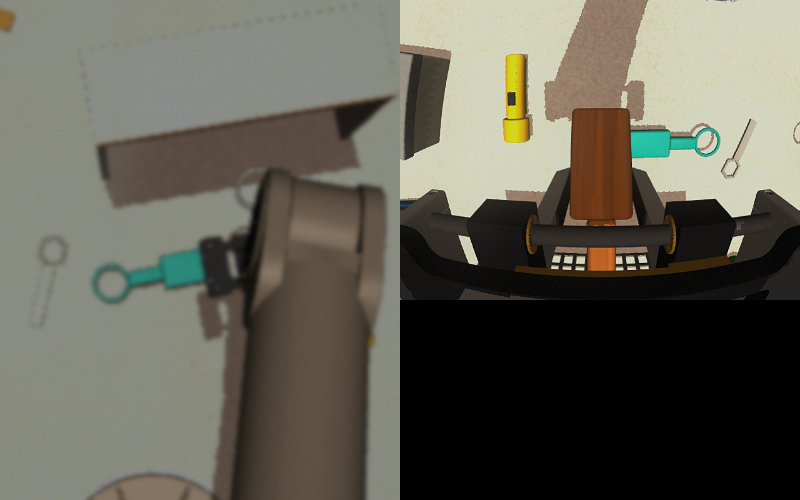

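```bash
cat >> h.py <<'E'
def wcloud(d):
    m=bot.camera_model('wrist');K=np.array(m['mtx']);H=np.array(m['hand_eye'])
    v,u=np.mgrid[:480,:640];x=(u-K[0,2])/K[0,0];y=(v-K[1,2])/K[1,1];r=np.hypot(x,y);k=np.tan(np.minimum(r,1.5))/np.maximum(r,1e-9)
    return np.stack([x*k*d,-y*k*d,-d],-1)@H[:3,:3].T+H[:3,3]
E
python3 - <<'E'
from h import *
im=cv2.imread('pics/w2.png');d=np.load('pics/w2.npy');Q=wcloud(d)
h=cv2.cvtColor(im,cv2.COLOR_BGR2HSV)
m=(h[...,0]<14)&(h[...,1]>130)&(d>0);m[:160]=0;m[360:]=0;m[:,:265]=0;m[:,380:]=0
q=Q[m]*1000; zz=np.median(q,0);print(len(q),zz)
m2=m.copy();m2[345:]=0;m2[:185]=0;p=Q[m2]*1000;p=p[np.abs(p[:,2]-np.median(p[:,2]))<60]
c=p.mean(0);n=np.linalg.svd(p-c)[2][2];n*=-np.sign(n[2]);print('normal',n,'ang',np.degrees(np.arctan2(n[0],-n[2])))
bx=np.array([n[2],0,-n[0]]);bx/=np.linalg.norm(bx) # toward ring = -x_t-ish
G=np.array([0,0,78.]); a=(q-G)@bx; print('along',np.percentile(a,[1,99]),'perp',np.median((p-G)@n),'lat',np.percentile(p[:,1],[1,99]))
E
```

```text
17496 [15.37058183 -0.63580573 82.93175385]
normal [ 4.98723431e-01 -8.49437496e-04 -8.66760761e-01] ang 29.915590669528868
along [-62.76102378  26.36527499] perp 3.4118564053646234 lat [-23.49278998  22.47837118]
```

```bash
sed -i "s|g=np.array(ring)/1000-.1\*.*|g=np.array(ring)/1000-.1005*np.array([np.sin(l),0,np.cos(l)])+.0046*np.array([-np.cos(l),0,np.sin(l)])|" ik.py
python3 - <<'E'
from go import *
deltas([('B1',)+pose((-170,0,270),48,30),('B',)+pose((-140,0,245),35,30)])
E
```

```text
5.7 [-1.900e+01  1.000e-01  2.960e+01  1.192e+02 -2.000e-01  6.080e+01
  1.099e+02] [ 0.4256 -0.1405  0.3287] [ 1.798e+02 -1.000e-01 -1.708e+02] [ 0.7  0.8 -1.8]
B1 [ 0.447 -0.139  0.282] d [-21.8  -1.9  46.2] w [ 0.04 -2.42  0.03]
B [ 0.477 -0.134  0.236] d [-51.5  -2.1  92.6] w [ 0.04 -5.02  0.02]
B1 [ 0.447 -0.139  0.282] err 0.0 q [-16.   1.  32. 126.  -9.  43. 121.] | d [-13.6 -20.   47.6] w [ 0.03 -2.42 -0.04]
B [ 0.477 -0.134  0.236] err 0.0 q [-12.   5.  30. 132. -36.  27. 147.] | d [-19.3   0.   51.6] w [ 0.  -2.6 -0. ]
```

Emit:
apply_moves(
  commands=[
    {"dx": -5,"dy": 0,"dz": 11,"wx": 0,"wy": -0.6,"wz": 0},
    {"dx": -11,"dy": -1,"dz": 23,"wx": 0,"wy": -1.2,"wz": 0},
    {"dx": -17,"dy": -1,"dz": 35,"wx": 0,"wy": -1.8,"wz": 0},
    {"dx": -22,"dy": -1,"dz": 46,"wx": 0,"wy": -2.4,"wz": 0},
    {"dx": -28,"dy": -1,"dz": 55,"wx": 0,"wy": -2.9,"wz": 0},
    {"dx": -34,"dy": -1,"dz": 64,"wx": 0,"wy": -3.4,"wz": 0},
    {"dx": -40,"dy": -2,"dz": 74,"wx": 0,"wy": -4.0,"wz": 0},
    {"dx": -46,"dy": -2,"dz": 84,"wx": 0,"wy": -4.5,"wz": 0},
    {"dx": -51,"dy": -2,"dz": 93,"wx": 0,"wy": -5.0,"wz": 0},
    {"dx": -51,"dy": -2,"dz": 93,"wx": 0,"wy": -5.0,"wz": 0},
    {"dx": -51,"dy": -2,"dz": 93,"wx": 0,"wy": -5.0,"wz": 0},
  ],
)

```text
time_s: 6.8
tcp_pos: [0.4758, -0.1348, 0.2361]
ee_rot: [179.8, 24.9, -170.9]
contact_force: [0.3, -0.5, -2.0]
grip_width: 0.509
grasp_force: 30.0
```

Run:
```python
from go import *
from h import snap
deltas([('C',)+pose((-95,0,238),30,30),('D',)+pose((-50,0,232),30,30)])
import cv2
a,_=snap('scene','s3');b,_=snap('wrist','w3')
x=cv2.resize(a[190:370,110:340],(560,440),interpolation=2);cv2.imwrite('pics/m3.png',x[:,:,::-1])
```

```text
6.8 [-14.1   4.7  29.4 132.5 -32.   23.7 141.1] [ 0.4758 -0.1348  0.2361] [ 179.8   24.9 -170.9] [ 0.3 -0.5 -2. ]
C [ 0.522 -0.127  0.221] d [-36.2   0.5  33.6] w [ 0.04 -1.03 -0.  ]
D [ 0.567 -0.12   0.215] d [-74.5   0.4  58. ] w [ 0.04 -1.03 -0.  ]
C [ 0.522 -0.127  0.221] err 0.0 q [ 19.  10.  -5. 130. -45.  19. 155.] | d [-35.   -9.9  30.6] w [-0.39 -1.04  0.04]
D [ 0.567 -0.12   0.215] err 0.0 q [ 16.  14.  -4. 125. -42.  18. 149.] | d [-36.   -0.   27.7] w [0. 0. 0.]
```

View pics/m3.png

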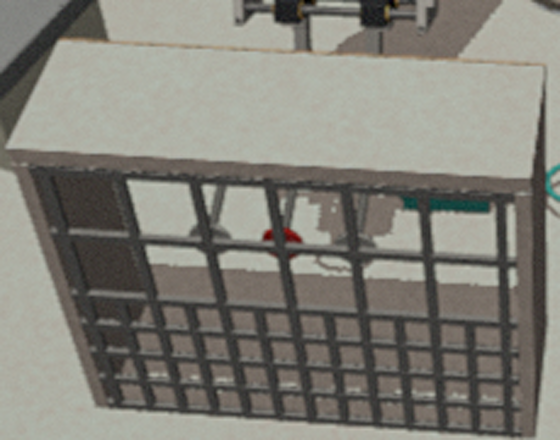

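Run:
```python
from go import *
import cv2
for L in(33,36,40):
  print(L);deltas([('C',)+pose((-95,0,236),L,30),('D',)+pose((-50,0,232),L,30),('E',)+pose((-50,0,212),L,30),('F',)+pose((-45,0,207),28,30)])
im=cv2.imread('pics/w3.png').astype(int);m=(im[...,2]>120)&(im[...,1]<60)&(im[...,0]<60);print(m.sum(),np.argwhere(m).mean(0) if m.any() else 0)
```

```text
33
6.9 [-14.1   4.7  29.4 132.5 -32.   23.6 141.2] [ 0.4762 -0.135   0.2366] [ 179.8   24.9 -170.9] [ 0.3  1.3 -2.3]
C [ 0.521 -0.127  0.224] d [-36.1   0.8  31. ] w [ 0.04 -0.41  0.  ]
D [ 0.566 -0.12   0.22 ] d [-75.2   0.7  53.6] w [ 0.04 -0.41  0.  ]
E [ 0.566 -0.12   0.2  ] d [-66.8   0.7  71.8] w [ 0.04 -0.41  0.  ]
F [ 0.572 -0.119  0.187] d [-67.1   0.6  86.4] w [ 0.04 -1.41 -0.  ]
C [ 0.521 -0.127  0.224] err 0.0 q [-10.  10.  26. 128. -45.  25. 153.] | d [-34.9  -9.7  28. ] w [-0.4  -0.43  0.04]
D [ 0.566 -0.12   0.22 ] err 0.0 q [-11.  15.  25. 124. -46.  25. 151.] | d [-38.3  -0.   24. ] w [0. 0. 0.]
E [ 0.566 -0.12   0.2  ] err 0.0 q [ -6.  16.  20. 124. -49.  23. 155.] | d [ 9.1  0.  17.8] w [0. 0. 0.]
F [ 0.572 -0.119  0.187] err 1.2 q [ 30.  18. -20. 126. -45.  11. 155.] | d [ 0.2  0.  14.6] w [ 0. -1. -0.]
36
6.9 [-14.1   4.7  29.4 132.5 -32.   23.6 141.2] [ 0.4762 -0.135   0.2366] [ 179.8   24.9 -170.9] [ 0.3  1.3 -2.3]
C [ 0.521 -0.127  0.229] d [-37.7   0.8  26.4] w [0.04 0.19 0.  ]
D [ 0.565 -0.12   0.225] d [-76.9   0.7  49. ] w [0.04 0.19 0.  ]
E [ 0.565 -0.12 
[... 724 characters left out ...]
.2] w [0.04 0.99 0.  ]
D [ 0.565 -0.12   0.231] d [-79.4   0.7  42.8] w [0.04 0.99 0.  ]
E [ 0.565 -0.12   0.211] d [-71.    0.7  61. ] w [0.04 0.99 0.  ]
F [ 0.572 -0.119  0.187] d [-67.1   0.6  86.4] w [ 0.04 -1.41 -0.  ]
C [ 0.521 -0.127  0.235] err 0.0 q [-15.  11.  30. 125. -29.  31. 136.] | d [-39.  -10.   17.2] w [-0.4   0.97  0.01]
D [ 0.565 -0.12   0.231] err 0.0 q [-15.  15.  29. 120. -31.  32. 135.] | d [-40.9  -0.   19.1] w [0. 0. 0.]
E [ 0.565 -0.12   0.211] err 0.0 q [-14.  17.  27. 121. -34.  30. 138.] | d [ 6.8  0.  18.8] w [0. 0. 0.]
F [ 0.572 -0.119  0.187] err 1.2 q [ 30.  18. -20. 126. -45.  11. 155.] | d [ 1.7 -0.  25.7] w [-0.  -2.4 -0. ]
114 [307.06140351  11.59649123]
```

Emit:
apply_moves(
  commands=[
    {"dx": -12,"dy": 0,"dz": 9,"wx": 0,"wy": 0.2,"wz": 0},
    {"dx": -25,"dy": 1,"dz": 18,"wx": 0,"wy": 0.2,"wz": 0},
    {"dx": -38,"dy": 1,"dz": 26,"wx": 0,"wy": 0.2,"wz": 0},
    {"dx": -38,"dy": 1,"dz": 26,"wx": 0,"wy": 0.2,"wz": 0},
  ],
)

```text
time_s: 7.3
tcp_pos: [0.5225, -0.1264, 0.2288]
ee_rot: [179.9, 24.0, -170.8]
contact_force: [0.1, 0.5, -2.5]
grip_width: 0.506
grasp_force: 30.0
```

Run:
```python
from go import *
deltas([('D',)+pose((-50,0,232),36,30),('E',)+pose((-50,0,212),36,30)])
```

```text
7.3 [-14.5  10.2  28.2 127.9 -34.4  24.4 140.8] [ 0.5225 -0.1264  0.2288] [ 179.9   24.  -170.8] [ 0.1  0.5 -2.5]
D [ 0.565 -0.12   0.225] d [-37.9  -0.4  21.4] w [ 0.03 -0.01  0.01]
E [ 0.565 -0.12   0.205] d [-29.8  -0.5  39.7] w [ 0.03 -0.01  0.01]
D [ 0.565 -0.12   0.225] err 0.0 q [-12.  15.  26. 122. -38.  28. 143.] | d [-41.2  -7.4  18.5] w [-0.39 -0.02  0.03]
E [ 0.565 -0.12   0.205] err 0.0 q [-11.  17.  24. 123. -42.  26. 147.] | d [ 8.1 -0.  18.3] w [0. 0. 0.]
```

Emit:
apply_moves(
  commands=[
    {"dx": -6,"dy": 0,"dz": 3.5,"wx": 0,"wy": 0,"wz": 0},
    {"dx": -12,"dy": 0,"dz": 7,"wx": 0,"wy": 0,"wz": 0},
    {"dx": -18,"dy": 0,"dz": 10.5,"wx": 0,"wy": 0,"wz": 0},
    {"dx": -25,"dy": 0,"dz": 14,"wx": 0,"wy": 0,"wz": 0},
    {"dx": -32,"dy": 0,"dz": 18,"wx": 0,"wy": 0,"wz": 0},
    {"dx": -38,"dy": 0,"dz": 21.5,"wx": 0,"wy": 0,"wz": 0},
    {"dx": -38,"dy": 0,"dz": 21.5,"wx": 0,"wy": 0,"wz": 0},
  ],
)

```text
time_s: 8.0
tcp_pos: [0.5644, -0.12, 0.2242]
ee_rot: [179.8, 24.0, -170.9]
contact_force: [0.1, -1.3, -1.6]
grip_width: 0.508
grasp_force: 30.0
```

Run:
```python
from go import *
from h import snap
deltas([('E',)+pose((-50,0,212),36,30)])
import cv2
a,_=snap('scene','s4');b,_=snap('wrist','w4')
x=cv2.resize(a[190:340,150:310],(540,506),interpolation=2);cv2.imwrite('pics/m4.png',x[:,:,::-1])
```

```text
8.0 [-14.4  14.4  27.1 123.6 -36.5  25.  140.7] [ 0.5644 -0.12    0.2242] [ 179.8   24.  -170.9] [ 0.1 -1.3 -1.6]
E [ 0.565 -0.12   0.205] d [ 7.1 -0.1 18.2] w [ 0.03 -0.01  0.  ]
E [ 0.565 -0.12   0.205] err 0.0 q [-10.  17.  24. 123. -42.  26. 147.] | d [ 0.6 -3.4 15.7] w [-0.39 -0.02  0.02]
```

View pics/m4.png

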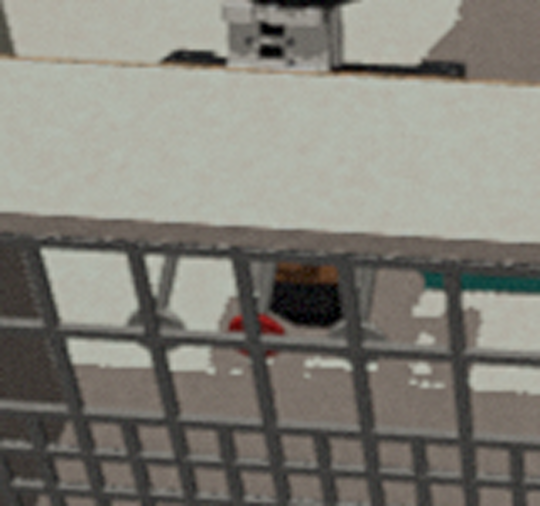

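Run:
```python
from go import *
m=bot.camera_model('scene');K=np.array(m['mtx']);E=np.linalg.inv(np.array(m['extrinsics']))
def pr(w):
    p=E[:3,:3]@w+E[:3,3];return np.array([K[0,2]+K[0,0]*p[0]/-p[2],K[1,2]+K[1,1]*-p[1]/-p[2]])
cr=lambda w:((pr(w)-[150,190])*3.375).round(0)
s=bot.read_state();P=s['tcp_pos'];T=R.from_euler('xyz',s['ee_rot'],degrees=True)
n=np.array([.5,0,-.866]);bx=np.array([-.866,0,-.5]);by=np.cross(n,bx)
org=np.array([0,0,.078])+.0265*bx-.0306*n
B=lambda x,y,z:P+T.apply(org+(x*bx+y*by+z*n)/1000)
for nm,p in(('bristle lowR',(-4,-20,0)),('bristle',(-4,20,0)),('br top',(-4,-20,18)),('br top',(-4,20,18)),('ring',(75,0,26)),('handle end',(50,0,26)),('bris low',(-86,20,0)),('bris low',(-86,-20,0))):print(nm,cr(B(*p)),Rc.inv().apply(B(*p)-Cab).round(4))
for nm,p in(('root',(0,0,215)),('tip',(-66,0,233)),('b',(0,55,215)),('c',(0,-55,215))):print(nm,cr(Cab+Rc.apply(np.array(p)/1000)))
import cv2
im=cv2.imread('pics/s4.png').astype(int)
```

```text
bristle lowR [265. 311.] [-0.0768 -0.0198  0.1529]
bristle [332. 315.] [-0.0768  0.0202  0.153 ]
br top [268. 280.] [-0.0913 -0.0199  0.1635]
br top [335. 284.] [-0.0914  0.0201  0.1636]
ring [273. 248.] [-0.0513 -0.      0.2321]
handle end [283. 255.] [-0.066   0.      0.2119]
bris low [358. 330.] [-0.1251  0.0203  0.0867]
bris low [294. 327.] [-0.1251 -0.0197  0.0866]
root [257. 339.]
tip [278. 228.]
b [359. 345.]
c [157. 332.]
```

Emit:
apply_moves(
  commands=[
    {"dx": 1.6,"dy": 0,"dz": 3.6,"wx": 0,"wy": 0,"wz": 0},
    {"dx": 3.2,"dy": 0,"dz": 7.3,"wx": 0,"wy": 0,"wz": 0},
    {"dx": 4.9,"dy": 0,"dz": 11,"wx": 0,"wy": 0,"wz": 0},
    {"dx": 6,"dy": 0,"dz": 13.6,"wx": 0,"wy": 0,"wz": 0},
    {"dx": 6,"dy": 0,"dz": 13.6,"wx": 0,"wy": 0,"wz": 0},
  ],
)

```text
time_s: 8.6
tcp_pos: [0.5633, -0.1202, 0.2089]
ee_rot: [179.8, 23.9, -170.9]
contact_force: [-0.3, 0.4, -1.2]
grip_width: 0.505
grasp_force: 30.0
```

Emit:
apply_moves(
  commands=[
    {"dx": 0.8,"dy": 0,"dz": 1.8,"wx": 0,"wy": 0,"wz": 0},
    {"dx": 1.6,"dy": 0,"dz": 3.6,"wx": 0,"wy": 0,"wz": 0},
    {"dx": 1.6,"dy": 0,"dz": 3.6,"wx": 0,"wy": 0,"wz": 0},
  ],
)

```text
time_s: 8.9
tcp_pos: [0.5639, -0.1202, 0.2057]
ee_rot: [179.8, 24.0, -170.9]
contact_force: [-0.3, 0.2, 0.8]
grip_width: 0.509
grasp_force: 30.0
```

Emit:
apply_moves(
  commands=[
    {"dx": 0.8,"dy": 0,"dz": 1.8,"wx": 0,"wy": 0,"wz": 0},
    {"dx": 0.8,"dy": 0,"dz": 1.8,"wx": 0,"wy": 0,"wz": 0},
  ],
)

```text
time_s: 9.1
tcp_pos: [0.5647, -0.1202, 0.2044]
ee_rot: [179.9, 24.1, -170.9]
contact_force: [2.7, 1.1, 5.6]
grip_width: 0.505
grasp_force: 30.0
```

Run:
```python
from go import *
print(bot.read_state()['ft_torque'])
deltas([('F',)+pose((-47,0,207),33,30),('F2',)+pose((-46,0,207),30,30),('F3',)+pose((-45,0,207),27,30)])
```

```text
[ 0.22688474 -1.06268284  0.13679922]
9.1 [-11.8  16.2  24.3 124.4 -40.5  22.7 144.7] [ 0.5647 -0.1202  0.2044] [ 179.9   24.1 -170.9] [2.7 1.1 5.6]
F [ 0.569 -0.119  0.195] d [ 0.2  0.2 10.6] w [ 0.03 -0.58 -0.  ]
F2 [ 0.571 -0.119  0.19 ] d [ 0.6  0.2 15.8] w [ 0.03 -1.18 -0.  ]
F3 [ 0.573 -0.119  0.185] d [ 0.7  0.2 21. ] w [ 0.03 -1.78 -0.  ]
F [ 0.569 -0.119  0.195] err 0.0 q [ -4.  17.  17. 124. -49.  22. 155.] | d [-6.9 -4.   8. ] w [-0.4  -0.6   0.03]
F2 [ 0.571 -0.119  0.19 ] err 0.0 q [ 18.  17.  -7. 126. -47.  15. 155.] | d [ 0.6 -0.   5.2] w [ 0.  -0.6 -0. ]
F3 [ 0.573 -0.119  0.185] err 5.1 q [ 32.  18. -21. 126. -45.  11. 155.] | d [0.7 0.  5.2] w [-0.  -0.6 -0. ]
```

Emit:
apply_moves(
  commands=[
    {"dx": -0.6,"dy": 0,"dz": 1,"wx": 0,"wy": -0.2,"wz": 0},
    {"dx": 0,"dy": 0,"dz": 4,"wx": 0,"wy": -0.5,"wz": 0},
    {"dx": 0.4,"dy": 0,"dz": 7.5,"wx": 0,"wy": -0.8,"wz": 0},
    {"dx": 0.8,"dy": 0,"dz": 11,"wx": 0,"wy": -1.2,"wz": 0},
    {"dx": 0.8,"dy": 0,"dz": 11,"wx": 0,"wy": -1.2,"wz": 0},
    {"dx": 0.8,"dy": 0,"dz": 11,"wx": 0,"wy": -1.2,"wz": 0},
  ],
)

```text
time_s: 9.7
tcp_pos: [0.5677, -0.1201, 0.1938]
ee_rot: [179.8, 30.1, -171.0]
contact_force: [3.4, 1.7, 5.3]
grip_width: 0.509
grasp_force: 30.0
```

Run:
```python
from go import *
deltas([('F2',)+pose((-48,0,210),30,30)])
```

```text
9.7 [  7.5  15.9   2.9 126.6 -50.   13.6 155.7] [ 0.5677 -0.1201  0.1938] [ 179.8   30.1 -171. ] [3.4 1.7 5.3]
F2 [ 0.569 -0.119  0.193] d [-0.3  0.6  1.3] w [ 0.03  0.01 -0.02]
F2 [ 0.569 -0.119  0.193] err 0.0 q [ 18.  16.  -6. 126. -47.  15. 155.] | d [ 0.6 -6.4 -2. ] w [-0.5  -0.01  0.05]
```

Emit:
apply_moves(
  commands=[
    {"dx": 0,"dy": 0,"dz": 0,"wx": 0,"wy": 0,"wz": 0},
    {"dx": 0,"dy": 0,"dz": 0,"wx": 0,"wy": 0,"wz": 0},
    {"dx": 0,"dy": 0,"dz": 0,"wx": 0,"wy": 0,"wz": 0},
    {"dx": 0,"dy": 0,"dz": 0,"wx": 0,"wy": 0,"wz": 0},
  ],
  hand=0.56,
)

```text
time_s: 10.1
tcp_pos: [0.5672, -0.1191, 0.1929]
ee_rot: [179.8, 29.9, -170.9]
contact_force: [-0.6, 0.3, -0.4]
grip_width: 0.562
grasp_force: 0.0
```

Emit:
apply_moves(
  commands=[
    {"dx": 0,"dy": 0,"dz": 0,"wx": 0,"wy": 0,"wz": 0},
    {"dx": 0,"dy": 0,"dz": 0,"wx": 0,"wy": 0,"wz": 0},
    {"dx": 0,"dy": 0,"dz": 0,"wx": 0,"wy": 0,"wz": 0},
    {"dx": 0,"dy": 0,"dz": 0,"wx": 0,"wy": 0,"wz": 0},
    {"dx": 0,"dy": 0,"dz": 0,"wx": 0,"wy": 0,"wz": 0},
    {"dx": 0,"dy": 0,"dz": 0,"wx": 0,"wy": 0,"wz": 0},
  ],
  hand=1,
)

```text
time_s: 10.7
tcp_pos: [0.5673, -0.1196, 0.1932]
ee_rot: [179.8, 30.0, -171.0]
contact_force: [-0.1, -0.3, 0.4]
grip_width: 0.994
grasp_force: 0.0
```

Run:
```python
from h import *
a,_=snap('scene','s5');b,_=snap('wrist','w5')
x=cv2.resize(a[190:340,150:310],(400,375),interpolation=2);y=cv2.resize(b,(400,300))
cv2.imwrite('pics/m5.png',np.hstack([x,cv2.copyMakeBorder(y,0,75,0,0,cv2.BORDER_CONSTANT)])[:,:,::-1])
```

```text
(no output)
```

View pics/m5.png

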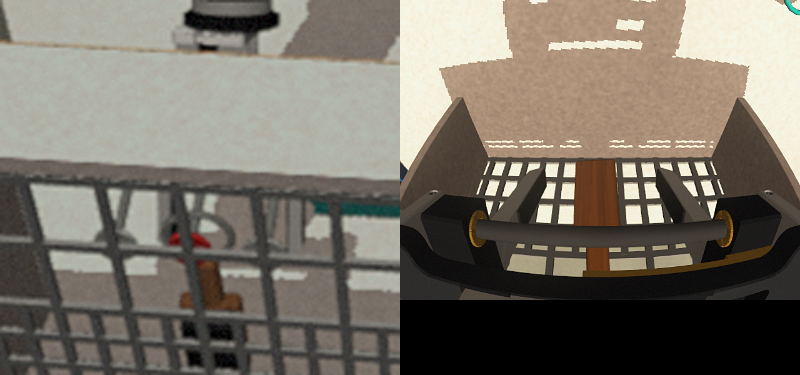

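The scene crop shows the ring over the red peg with the brush hanging ring up. The wrist view shows the open fingers clear on both sides of it. I retreat along the tool axis.

Emit:
apply_moves(
  commands=[
    {"dx": 0,"dy": 0,"dz": -5,"wx": 0,"wy": 0,"wz": 0},
    {"dx": 0,"dy": 0,"dz": -15,"wx": 0,"wy": 0,"wz": 0},
    {"dx": 0,"dy": 0,"dz": -30,"wx": 0,"wy": 0,"wz": 0},
    {"dx": 0,"dy": 0,"dz": -50,"wx": 0,"wy": 0,"wz": 0},
    {"dx": 0,"dy": 0,"dz": -70,"wx": 0,"wy": 0,"wz": 0},
    {"dx": 0,"dy": 0,"dz": -90,"wx": 0,"wy": 0,"wz": 0},
    {"dx": 0,"dy": 0,"dz": -90,"wx": 0,"wy": 0,"wz": 0},
  ],
)

```text
time_s: 11.5
tcp_pos: [0.5226, -0.1274, 0.2735]
ee_rot: [179.9, 30.1, -171.0]
contact_force: [0.0, -0.3, -0.3]
grip_width: 0.997
grasp_force: 0.0
```

Run:
```python
from go import *
cur()
```

```text
11.5 [ -1.6   4.4  14.4 128.  -32.4  22.6 138.9] [ 0.5226 -0.1274  0.2735] [ 179.9   30.1 -171. ] [ 0.  -0.3 -0.3]
```

Emit:
apply_moves(
  commands=[
    {"dx": 10,"dy": 0,"dz": -15,"wx": 0,"wy": 0,"wz": 0},
    {"dx": 25,"dy": 0,"dz": -35,"wx": 0,"wy": 0,"wz": 0},
    {"dx": 45,"dy": 0,"dz": -55,"wx": 0,"wy": 0.5,"wz": 0},
    {"dx": 60,"dy": 0,"dz": -70,"wx": 0,"wy": 1,"wz": 0},
    {"dx": 60,"dy": 0,"dz": -70,"wx": 0,"wy": 1,"wz": 0},
    {"dx": 60,"dy": 0,"dz": -70,"wx": 0,"wy": 1,"wz": 0},
    {"dx": 60,"dy": 0,"dz": -70,"wx": 0,"wy": 1,"wz": 0},
    {"dx": 60,"dy": 0,"dz": -70,"wx": 0,"wy": 1,"wz": 0},
    {"dx": 60,"dy": 0,"dz": -70,"wx": 0,"wy": 1,"wz": 0},
    {"dx": 60,"dy": 0,"dz": -70,"wx": 0,"wy": 1,"wz": 0},
    {"dx": 60,"dy": 0,"dz": -70,"wx": 0,"wy": 1,"wz": 0},
    {"dx": 60,"dy": 0,"dz": -70,"wx": 0,"wy": 1,"wz": 0},
  ],
)

```text
time_s: 12.7
tcp_pos: [0.4372, -0.1407, 0.3018]
ee_rot: [179.8, 25.0, -170.9]
contact_force: [0.8, 0.3, 0.5]
grip_width: 0.998
grasp_force: 0.0
```

Emit:
apply_moves(
  commands=[
    {"dx": 0,"dy": 0,"dz": 0,"wx": 0,"wy": 0,"wz": 0},
    {"dx": 0,"dy": 0,"dz": 0,"wx": 0,"wy": 0,"wz": 0},
    {"dx": 0,"dy": 0,"dz": 0,"wx": 0,"wy": 0,"wz": 0},
    {"dx": 0,"dy": 0,"dz": 0,"wx": 0,"wy": 0,"wz": 0},
    {"dx": 0,"dy": 0,"dz": 0,"wx": 0,"wy": 0,"wz": 0},
    {"dx": 0,"dy": 0,"dz": 0,"wx": 0,"wy": 0,"wz": 0},
    {"dx": 0,"dy": 0,"dz": 0,"wx": 0,"wy": 0,"wz": 0},
    {"dx": 0,"dy": 0,"dz": 0,"wx": 0,"wy": 0,"wz": 0},
    {"dx": 0,"dy": 0,"dz": 0,"wx": 0,"wy": 0,"wz": 0},
    {"dx": 0,"dy": 0,"dz": 0,"wx": 0,"wy": 0,"wz": 0},
  ],
)

```text
time_s: 13.7
tcp_pos: [0.4371, -0.1408, 0.3018]
ee_rot: [179.8, 25.0, -170.9]
contact_force: [-0.4, 0.6, -0.9]
grip_width: 1.0
grasp_force: 0.0
```

Run:
```python
from h import *
a,_=snap('scene','s6');b,_=snap('wrist','w6')
c=cv2.imread('pics/s5.png')
print(cv2.absdiff(a[:,:,::-1],c)[255:340,200:250].mean())
x=cv2.resize(a[220:370,150:310],(400,375),interpolation=2);y=cv2.resize(b,(400,300))
cv2.imwrite('pics/m6.png',np.hstack([x,cv2.copyMakeBorder(y,0,75,0,0,cv2.BORDER_CONSTANT)])[:,:,::-1])
```

```text
10.912313725490197
```

View pics/m6.png

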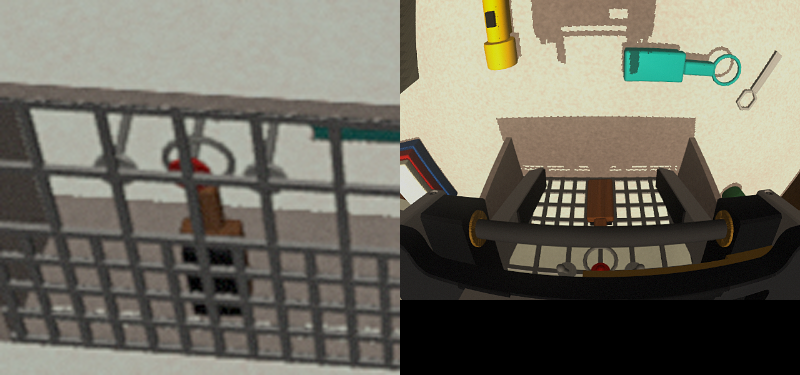

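Both views show the ring around the red peg and the brush hanging straight with the gripper clear. I let it settle for a little longer, check that nothing is moving, and hand in.

Emit:
apply_moves(
  commands=[
    {"dx": 0,"dy": 0,"dz": 0,"wx": 0,"wy": 0,"wz": 0},
    {"dx": 0,"dy": 0,"dz": 0,"wx": 0,"wy": 0,"wz": 0},
    {"dx": 0,"dy": 0,"dz": 0,"wx": 0,"wy": 0,"wz": 0},
    {"dx": 0,"dy": 0,"dz": 0,"wx": 0,"wy": 0,"wz": 0},
    {"dx": 0,"dy": 0,"dz": 0,"wx": 0,"wy": 0,"wz": 0},
    {"dx": 0,"dy": 0,"dz": 0,"wx": 0,"wy": 0,"wz": 0},
    {"dx": 0,"dy": 0,"dz": 0,"wx": 0,"wy": 0,"wz": 0},
    {"dx": 0,"dy": 0,"dz": 0,"wx": 0,"wy": 0,"wz": 0},
    {"dx": 0,"dy": 0,"dz": 0,"wx": 0,"wy": 0,"wz": 0},
    {"dx": 0,"dy": 0,"dz": 0,"wx": 0,"wy": 0,"wz": 0},
    {"dx": 0,"dy": 0,"dz": 0,"wx": 0,"wy": 0,"wz": 0},
    {"dx": 0,"dy": 0,"dz": 0,"wx": 0,"wy": 0,"wz": 0},
  ],
)

```text
time_s: 15.0
tcp_pos: [0.4371, -0.1408, 0.3018]
ee_rot: [179.8, 25.0, -170.9]
contact_force: [-0.7, -0.2, -0.4]
grip_width: 1.004
grasp_force: 0.0
```

Run:
```python
from h import *
c=cv2.imread('pics/s6.png')
f=[]
for k in range(3):
    a,_=snap('scene',f's7{k}');f.append(a)
g=lambda p,q:cv2.absdiff(p,q)[255:350,195:265].mean()
m=[g(c[:,:,::-1].copy(),f[0]),g(f[0],f[1]),g(f[0],f[2]),cv2.absdiff(f[0],f[2])[100:180,220:300].mean()]
print(m)
if m[0]<m[3]+2: print(bot.hand_in())
```

```text
[np.float64(2.6106766917293234), np.float64(2.544862155388471), np.float64(2.547268170426065), np.float64(2.4250520833333336)]
the job is handed in; nothing more can be done
None
```

The clothes brush hangs by its ring on the red-capped peg, ring end up and no longer moving. The gripper is clear and the job was handed in after about 15 s, but no verdict was returned.

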